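Lock a doming stake in its bench socket and tug-test it

TASK

Mount the steel doming stake in the blue bench socket: drop its two lugs through the slot right down to the socket's floor, turn it gently clockwise (seen from above) until it stops, then prove that it is retained by tugging it straight up with a steady pull of about 12 N for about one second, never harder than 25 N. Finally lower it, let go and leave it locked, upright and settled in the socket, with the other things on the bench undisturbed.

Things in the scene. Friction and masses are not known exactly. Their poses are not given: they have to be found in the camera images.
- stake_grip (a point): Loose steel doming stake, 90 mm tall, about 0.22 kg, starts upright on the bench. This point: on its axis, 57 mm above its foot's underside, 33 mm below the domed tip, mid-way in the dark grip block (36 mm along x, 26 mm along y, 38 to 74 mm above the foot; grip it across the 26 mm). z up along the stake; half a turn about z makes no difference.
- stake: The same stake: origin at the centre of the foot's underside, same axes. Two lugs at the foot (0 to 8 mm up) stick out along +x and -x, as the grip block's long side does: 46 mm over the tips, 14 mm wide. Shank 30 mm in diameter up to a flange 36 mm in diameter (33 to 38 mm up).
- socket_mouth (a point): Bayonet socket, blue, 76 x 76 mm, on a rubber pad and foot plate 112 x 112 mm fixed to the bench. This point: centre of the mouth, level with the top face, 46.5 mm above the bench, z up. Mouth: round opening 35 mm across with a key slot 52 mm long (along x), 19 mm wide for the lugs. The cavity's floor lies 30.5 mm below this point.
- socket: Same socket; origin 36.5 mm below socket_mouth, same axes. With foot on the floor the stake turns clockwise from the slot by some 65 degrees to a hard stop (red ticks: lugs point there); other way blocked early. Locked lugs lift 2 to 9 mm (the brass keeper bars inside are set differently each time), then bear; a pull beyond 4 N then lifts the head stiffly on its rubber, 12 N per mm.
- red_cup: Bystander: red cup, 71 mm across, 50 mm tall, does not move; origin under its centre.
- grit_bottle: Bystander: loose small bottle with a green cap, 53 mm across, 96 mm tall; origin under its centre.
- dapping_cube: Bystander: loose brown hardwood cube with dimples, 48 mm; origin under its centre.
Not all that is in view belongs to the job. Leave any purple look-alike of the stake alone.

How it is judged:
On the way, in this order (a step that is already met when the one before it is completed fails the run):
1. the stake stands in the socket with its foot on the cavity's floor (within 2.5 mm) and is turned clockwise to the stop (z of stake_grip in the frame of socket_mouth below 0.029 m and horizontal distance between stake_grip and socket_mouth below 0.006 m and angle between the x axis of stake and the x axis of socket, either way round above 0.95 rad), for 0.1 s.
2. the locked stake is pulled up against the socket with 8 to 16 N for 0.6 s (the socket head is lifted 0.34 to 1.01 mm on its rubber pad) (distance of socket_mouth from where it was at the start of the episode between 0.00034 and 0.00101 m and angle between the x axis of stake and the x axis of socket, either way round above 0.85 rad and z of stake_grip in the frame of socket_mouth below 0.038 m), for 0.6 s.
At the end, for the whole second after the job is handed in: The stake stands upright (within 0.1 rad) and at rest in the socket, foot within 2.5 mm of the floor, within 6 mm of the socket's axis, turned at least 0.85 rad from the slot direction (z of stake_grip in the frame of socket_mouth below 0.029 m and horizontal distance between stake_grip and socket_mouth below 0.006 m and angle between the x axis of stake and the x axis of socket, either way round above 0.85 rad and angle between stake's own z axis and vertical below 0.1 rad and linear speed of stake below 0.02 m/s); the robot touches nothing.
It fails at once if the stake is pulled against the socket with more than 28 N (socket head lifted 2 mm) (distance of socket_mouth from where it was at the start of the episode above 0.002 m).
It fails at once if the stake is forced in the socket (contact forces over 120 N in all) (contact force between stake and socket above 120 N).
It fails at once if a bystander is moved more than 2 cm (distance of any of grit_bottle, dapping_cube from where it was at the start of the episode above 0.02 m).
It also fails if it takes over 70 s, if anything falls off the work surface, if the arm or the gripper's body presses on something with over 40 N, if the wrist force passes 120 N, or if a joint passes its speed limit or range.

ROBOT

A 6-joint arm with a two-finger parallel gripper is mounted at the origin on a cart in front of the work surface, level with it; the furniture and walls round the work are solid. World frame = base frame: x ahead of the robot, y to its left, z up, the work surface at z = 0. Lengths are in m, angles in rad, forces in N, time in s.
With the tool pointing down it reaches from about 0.4 to 0.825 m from the base axis. Payload 7 kg.
Tool frame: the origin (TCP) lies at the very end of the fingers, on their centre line; the grasp point (between the pads) lies 19 mm behind it (grip_depth is the distance from the TCP to the grasp point, in m); z points along the fingers, y is the direction in which the jaws open and shut (so a half turn about z gives the same grasp; the last joint's range is limited). The gripper opens to 88 mm and grips with 3 to 60 N. Pads are 19 mm wide; open, the fingers measure 130 mm over their backs; the gripper's body (78 mm by 193 mm) begins 47 mm behind the grasp point.
Start: joints at [-0.902, 0.359, 0.012, 0, -1.224, -0.288], TCP at [0.251, -0.627, 0.227] pointing down, gripper open.
Joint ranges: [-3.07, 3.07], [-1.43, 2.12], [-1.02, 1.25], [-3.03, 1.67], [-3.05, -0], [-3.03, 3.03]. Speed limits (rad/s): [2.39, 2.39, 3.01, 3.14, 3.14, 3.14].

INTERFACE

Orientations are given as [roll, pitch, yaw] about the fixed x, y, z axes, in that order (R = Rz(yaw) Ry(pitch) Rx(roll)).
In Python, from station import get_state, grab_frame, get_calibration, job_done, grip_depth gives the robot as it stands. The module is installed in compiled form; this text tells all that it offers.
- The arm moves only by the shell command python3 -m crank 'ROWS' [FORCE]. ROWS is JSON, a list of rows, each an object with "turn": the turn, a rotation vector about the tool's x, y, z each as a share of 2 pi rad, from -1 to 1, a list of three; "slide": the shift along the tool's x, y, z each as a share of 0.5 m, from -1 to 1, a list of three; "fingers": the opening, from -1 (shut) to 1 (fully open). A call has 1 to 5 rows; each row is the pose to reach, as a shift and turn from the pose commanded when the call began, along the tool's axes at that moment, turning the shorter way round; what a row does not reach only later rows make up. A row lasts 1/12 s, in which the tool goes at most 41.7 mm and 7.16 degrees, less where a joint would pass 70% of its speed; a pose out of reach is approached as far as the arm can. A call with a number of a shift or a turn outside -1 to 1 is refused whole. A call with a gripper value outside its range is refused whole. The fingers move at their own pace and stop on an object; FORCE is the grip in N (left out, the last holds). Time passes only in rows, so rows that repeat a pose let the fingers close. It gives the time, the measured TCP pose, the force and the opening at its end, in the units of the state.
- get_state(): the state, without advancing time (a new reading comes with each control period).
- grab_frame(name): name is "scene" or "top" or "wrist"; returns the picture (400x640x3 uint8, red, green, blue); there is no depth.
- get_calibration(name): a dict with "K" (3x3 intrinsics, pixels), "pose" (4x4, takes a point from camera to world coordinates). Camera axes: x right, y up, looking along -z (the intrinsics and any distortion apply to the point x, -y, -z); pixel columns grow to the right and rows downward; lengths in m; the calibration is good to about 2 mm. A picture is of the moment at which its call begins: read the wrist's pose just before it. get_calibration takes no time and is no camera call; for the wrist camera it gives the pose at the moment of the call.
- job_done(): hands the job in, once; it reports no verdict.
The state is a dict: "t": time; "q": joint angles; "qd": joint speeds; "joint_efforts": joint torques, N m; "eef_pos": TCP position; "ee_rot": TCP orientation; "force": force on the tool from outside, world axes, zero at the start; "moment": the same for the moment, N m; "width": finger opening in m.
Only numpy, scipy, OpenCV 4.12 (cv2) and the standard library are available. Lean on these libraries where they do the work, as an engineer would, in place of code of your own. Each camera call takes 0.05 s, during which the arm holds its last target.

## Working session

There is one attempt and no reset: what is moved stays moved. The work goes in short steps, Python scripts to look and compute and a shell command to move; the robot and the scene stay as the last step left them, time stands still between calls to the robot, and variables do not carry over. Pictures are saved under pics/ and viewed, and the job is handed in when it is done.

```bash
mkdir -p pics; ls
python3 - <<'E'
from station import *
import cv2,numpy as np
s=get_state(); print({k:np.round(v,4).tolist() for k,v in s.items()}, grip_depth)
np.set_printoptions(precision=4,suppress=True)
for n in ("scene","top","wrist"):
    c=get_calibration(n); print(n,{k:(v if not hasattr(v,'shape') else v) for k,v in c.items()})
    im=grab_frame(n); cv2.imwrite(f"pics/{n}0.png",im[:,:,::-1])
E
```

```text
pics
{'t': 0.0, 'q': [-0.9019, 0.3594, 0.011, -0.0004, -1.2241, -0.2881], 'qd': [0.0006, 0.0021, -0.0006, -0.0, 0.0012, -0.0003], 'joint_efforts': [0.0, -58.2715, 29.305, 6.9971, 0.0067, -0.0001], 'eef_pos': [0.2507, -0.6262, 0.2256], 'ee_rot': [3.1399, -0.0001, -2.7609], 'force': [0.2924, -0.6047, 0.2594], 'moment': [0.0299, 0.0247, 0.0161], 'width': 0.0878} 0.0188
scene {'K': array([[482.7514,   0.    , 324.5437],
       [  0.    , 482.7514, 199.2692],
       [  0.    ,   0.    ,   1.    ]]), 'pose': array([[-0.7032,  0.5333, -0.4702, -0.0641],
       [-0.711 , -0.5282,  0.4642,  0.5721],
       [-0.0008,  0.6607,  0.7506,  1.112 ],
       [ 0.    ,  0.    ,  0.    ,  1.    ]])}
top {'K': array([[362.2314,   0.    , 324.8531],
       [  0.    , 362.2314, 196.4839],
       [  0.    ,   0.    ,   1.    ]]), 'pose': array([[-0.0139,  0.9869, -0.161 ,  0.4275],
       [-0.9999, -0.0136,  0.0033, -0.0775],
       [ 0.0011,  0.161 ,  0.9869,  1.0296],
       [ 0.    ,  0.    ,  0.    ,  1.    ]])}
wrist {'K': array([[356.4581,   0.    , 317.9686],
       [  0.    , 356.4581, 204.4073],
       [  0.    ,   0.    ,   1.    ]]), 'pose': array([[-0.3719, -0.887 , -0.2738,  0.1756],
       [ 0.9283, -0.3547, -0.1116, -0.6553],
       [ 0.0018, -0.2957,  0.9553,  0.3838],
       [ 0.    ,  0.    ,  0.    ,  1.    ]])}
```

View pics/scene0.png

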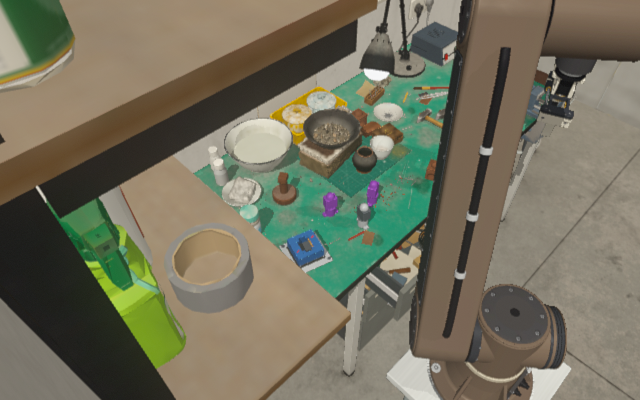

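View pics/top0.png

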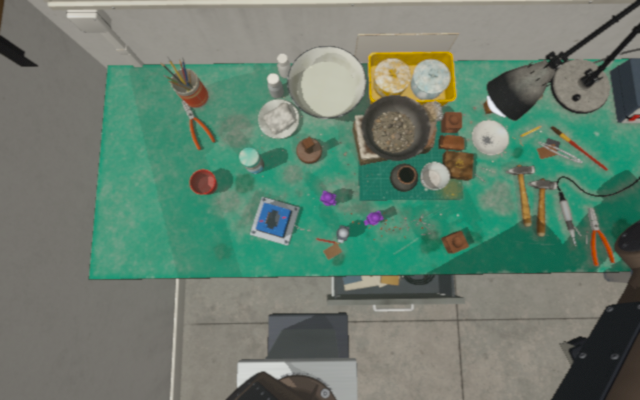

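View pics/wrist0.png

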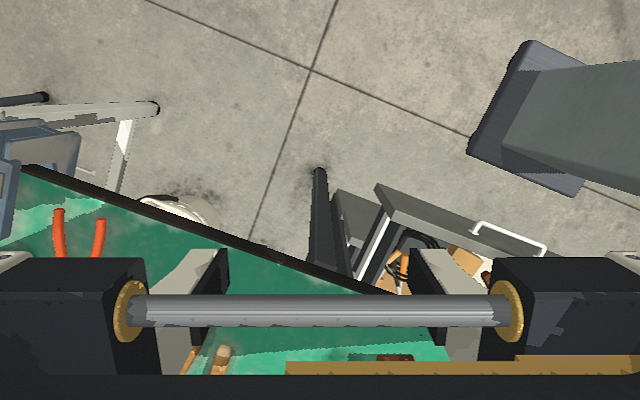

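Top view: the blue socket is at about (274,221). The stake candidates are grey (342,232), purple (329,198) and purple (375,217). The grey steel one fits the description and the purple ones are the look-alikes. In the scene view the stake is at (363,213) and the socket at (305,248). I'll enlarge to confirm.

```bash
cat > h.py <<'E'
import numpy as np,cv2
from station import *
np.set_printoptions(precision=4,suppress=True)
def ray(c,uv):
    K,T=np.array(c["K"]),np.array(c["pose"])
    d=np.linalg.inv(K)@np.array([uv[0],uv[1],1.0]); d=np.array([d[0],-d[1],-d[2]])
    d=T[:3,:3]@d; return T[:3,3],d/np.linalg.norm(d)
def plane(c,uv,z):
    o,d=ray(c,uv); return o+d*(z-o[2])/d[2]
def proj(c,p):
    K,T=np.array(c["K"]),np.array(c["pose"]); q=T[:3,:3].T@(np.array(p)-T[:3,3]); q=q*[1,-1,-1]
    q=K@q; return q[:2]/q[2]
def tri(rs):
    A=np.zeros((3,3));b=np.zeros(3)
    for o,d in rs:
        P=np.eye(3)-np.outer(d,d);A+=P;b+=P@o
    x=np.linalg.solve(A,b); return x,[np.linalg.norm((np.eye(3)-np.outer(d,d))@(x-o)) for o,d in rs]
def crop(src,dst,x0,y0,x1,y1,k):
    im=cv2.imread(src)[y0:y1,x0:x1]; cv2.imwrite(dst,cv2.resize(im,None,fx=k,fy=k,interpolation=cv2.INTER_CUBIC))
E
python3 - <<'E'
from h import *
crop("pics/top0.png","pics/top0c.png",240,180,400,270,5)
crop("pics/scene0.png","pics/scene0c.png",270,165,400,275,6)
E
```

```text
(no output)
```

View pics/top0c.png

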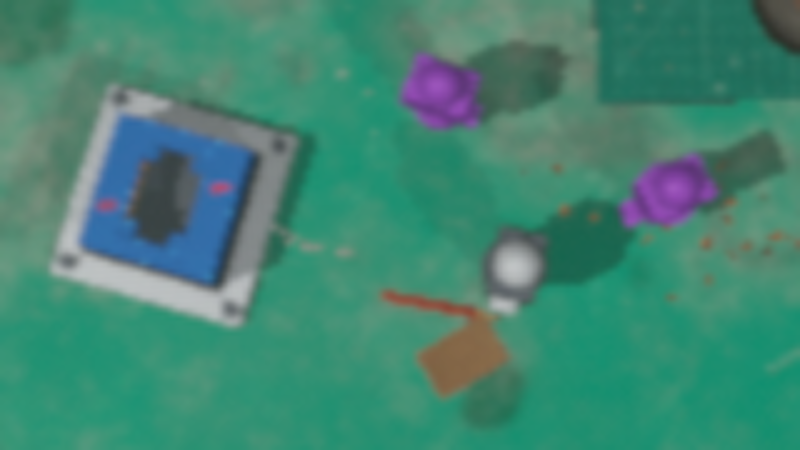

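View pics/scene0c.png

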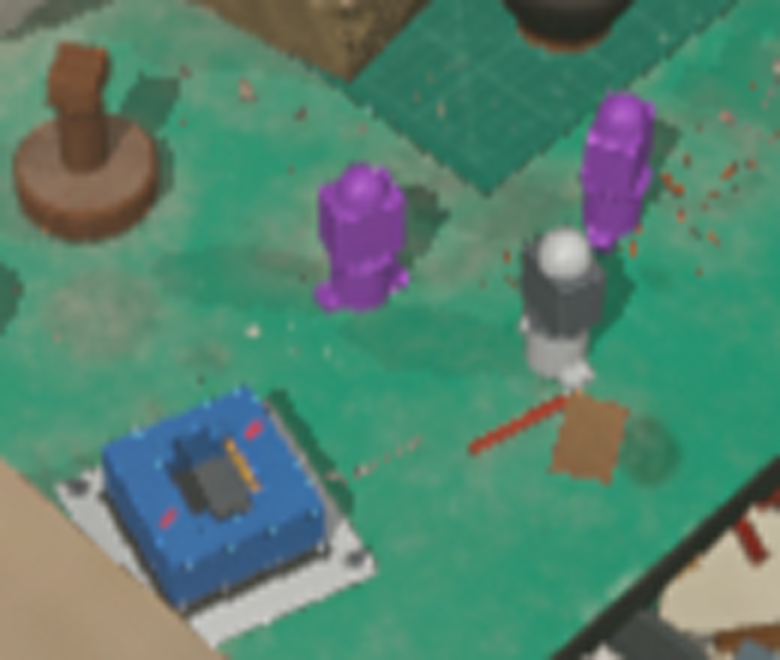

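The crop confirms it: the grey steel stake with the dark grip block is at top (343,232) and scene (364,207). One lug points towards the robot at crop (503,303). The socket slot runs roughly along crop (172,150)→(160,243), and the red ticks are at crop (107,205) and (221,187). Next I'll triangulate coarsely and plan a closer wrist look.

Run:
```python
from h import *
ct,cs=get_calibration("top"),get_calibration("scene")
f=lambda x,y:(240+x/5-.4,180+y/5-.4)
g=lambda x,y:(270+x/6-.4,165+y/6-.4)
print("dome",tri([ray(ct,f(515,264)),ray(cs,g(565,254))]))
print("purples",plane(ct,f(442,88),.08),plane(ct,f(673,187),.08))
C=[plane(ct,f(*p),.0465) for p in [(124,114),(260,154),(218,287),(82,247)]]
print("sock top corners",np.array(C),np.mean(C,0))
Tt=[tri([ray(ct,f(*a)),ray(cs,g(*b))])[0] for a,b in [((107,205),(168,518)),((221,187),(255,430))]]
print("ticks",np.array(Tt))
print("foot lug",plane(ct,f(503,305),.006),"bottle?",plane(ct,(250,155),.09),"cup",plane(ct,(204,182),.05),"cube",plane(ct,(456,241),.048))
m=get_calibration("wrist")["pose"]; s=get_state()
from scipy.spatial.transform import Rotation as R
Rt=R.from_euler('xyz',s['ee_rot']).as_matrix(); m=np.array(m)
print("cam in tool",Rt.T@(m[:3,3]-s['eef_pos']),"\n",Rt.T@m[:3,:3], "\n",Rt)
```

```text
dome (array([ 0.4866, -0.1262,  0.0767]), [np.float64(0.00037702478731093417), np.float64(0.00037702478731099163)])
purples [ 0.5804 -0.089   0.08  ] [ 0.526  -0.2098  0.08  ]
sock top corners [[0.5738 0.0852 0.0465]
 [0.5507 0.0106 0.0465]
 [0.4786 0.0332 0.0465]
 [0.5012 0.107  0.0465]] [0.5261 0.059  0.0465]
ticks [[0.524  0.094  0.0447]
 [0.5328 0.0319 0.0438]]
foot lug [ 0.4685 -0.1223  0.006 ] bottle? [0.6961 0.1182 0.09  ] cup [0.6324 0.2518 0.05  ] cube [ 0.4614 -0.4322  0.048 ]
cam in tool [ 0.0805  0.0012 -0.1581] 
 [[ 0.0003  0.9552  0.2958]
 [ 1.     -0.0002 -0.0004]
 [-0.0003  0.2958 -0.9552]] 
 [[-0.9284 -0.3716 -0.0006]
 [-0.3716  0.9284  0.0011]
 [ 0.0001  0.0013 -1.    ]]
```

```bash
python3 -m crank '[{"turn":[0,0,-0.1],"slide":[-0.81,0.753,-0.048],"fingers":1},{"turn":[0,0,-0.1],"slide":[-0.81,0.753,-0.048],"fingers":1},{"turn":[0,0,-0.1],"slide":[-0.81,0.753,-0.048],"fingers":1},{"turn":[0,0,-0.1],"slide":[-0.81,0.753,-0.048],"fingers":1},{"turn":[0,0,-0.1],"slide":[-0.81,0.753,-0.048],"fingers":1}]'; python3 -c "
from h import *
s=get_state();print(s['q'],s['t'])"
```

```text
t: 0.57
eef_pos: [0.3399, -0.4366, 0.2353]
ee_rot: [3.141, 0.0, -2.13]
force: [2.0, -0.6, 0.9]
width: 0.0875
[-0.5555  0.1534 -0.2451 -0.0001 -1.1727 -0.0039] 0.5667
```

```bash
cat >> h.py <<'E'
from scipy.spatial.transform import Rotation as Ro
def plan(p,yawdeg,s=None):
    s=s or get_state(); Rt=Ro.from_euler('xyz',s['ee_rot']); 
    d=Rt.inv().apply(np.array(p)-s['eef_pos'])/0.5
    Rg=Ro.from_euler('xyz',[np.pi,0,np.radians(yawdeg)])
    print("slide",np.round(d,4),"turn",np.round((Rt.inv()*Rg).as_rotvec()/2/np.pi,4), "q6 goal deg",yawdeg+90-np.degrees(np.arctan2(p[1],p[0])))
E
python3 -c "
from h import *
plan([.487,-.126,.25],-11)"
```

```text
slide [-0.6827  0.0803 -0.0292] turn [ 0.      0.0001 -0.3085] q6 goal deg 93.50587048761612
```

```bash
python3 -m crank '[{"turn":[0,0,-0.3085],"slide":[-0.683,0.08,-0.029],"fingers":1},{"turn":[0,0,-0.3085],"slide":[-0.683,0.08,-0.029],"fingers":1},{"turn":[0,0,-0.3085],"slide":[-0.683,0.08,-0.029],"fingers":1},{"turn":[0,0,-0.3085],"slide":[-0.683,0.08,-0.029],"fingers":1},{"turn":[0,0,-0.3085],"slide":[-0.683,0.08,-0.029],"fingers":1}]'; python3 -c "
from h import *
plan([.487,-.126,.25],-11)"
```

```text
t: 0.98
eef_pos: [0.4302, -0.2489, 0.2446]
ee_rot: [-3.141, 0.0, -1.505]
force: [1.0, -0.0, 0.3]
width: 0.0881
slide [-0.2377 -0.1296 -0.0108] turn [-0.0001 -0.     -0.2089] q6 goal deg 93.50587048761612
```

```bash
python3 -m crank '[{"turn":[0,0,-0.209],"slide":[-0.238,-0.13,-0.011],"fingers":1},{"turn":[0,0,-0.209],"slide":[-0.238,-0.13,-0.011],"fingers":1},{"turn":[0,0,-0.209],"slide":[-0.238,-0.13,-0.011],"fingers":1},{"turn":[0,0,-0.209],"slide":[-0.238,-0.13,-0.011],"fingers":1},{"turn":[0,0,-0.209],"slide":[-0.238,-0.13,-0.011],"fingers":1}]'; python3 -c "
from h import *
plan([.487,-.126,.25],-11)"
```

```text
t: 1.4
eef_pos: [0.4889, -0.1253, 0.2498]
ee_rot: [-3.141, 0.0, -0.876]
force: [-0.4, -0.8, -0.1]
width: 0.0875
slide [-0.0014  0.0039 -0.0004] turn [-0.0001 -0.     -0.1088] q6 goal deg 93.50587048761612
```

```bash
python3 -m crank '[{"turn":[0,0,-0.109],"slide":[0,0,0],"fingers":1},{"turn":[0,0,-0.109],"slide":[0,0,0],"fingers":1},{"turn":[0,0,-0.109],"slide":[0,0,0],"fingers":1},{"turn":[0,0,-0.109],"slide":[0,0,0],"fingers":1},{"turn":[0,0,-0.109],"slide":[0,0,0],"fingers":1}]';python3 -m crank '[{"turn":[0,0,-0.01],"slide":[0,0,0],"fingers":1},{"turn":[0,0,-0.01],"slide":[0,0,0],"fingers":1},{"turn":[0,0,-0.01],"slide":[0,0,0],"fingers":1}]'; python3 -c "
from h import *
s=get_state();print(s['q'],s['t'])
import pickle
c=get_calibration('wrist');im=grab_frame('wrist');pickle.dump(c,open('w1.pkl','wb'));cv2.imwrite('pics/w1.png',im[:,:,::-1])"
```

```text
t: 1.82
eef_pos: [0.4875, -0.1281, 0.2497]
ee_rot: [3.142, 0.0, -0.255]
force: [0.5, -0.7, -0.3]
width: 0.0879
t: 2.07
eef_pos: [0.4875, -0.1282, 0.2497]
ee_rot: [3.142, 0.0, -0.2]
force: [-0.1, 0.3, 0.5]
width: 0.0876
[ 0.1332  0.0592 -0.3198 -0.0001 -1.192   1.2372] 2.0667
```

View pics/w1.png

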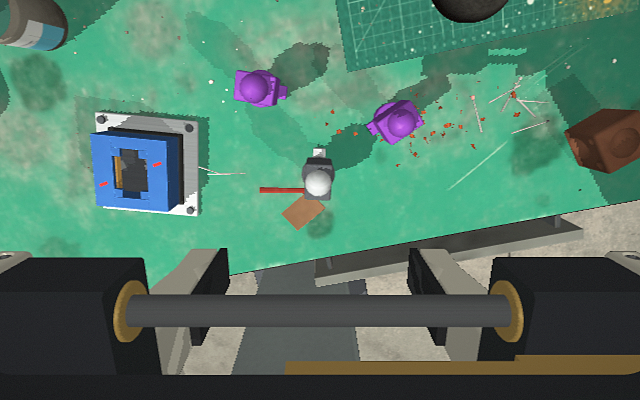

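The wrist view shows the stake dome at (318,183), its lug at (319,153), the socket mouth around (131,173) and the purple look-alikes at (258,87) and (399,121). I'll enlarge both.

Run:
```python
from h import *
crop("pics/w1.png","pics/w1a.png",85,105,205,220,6)
crop("pics/w1.png","pics/w1b.png",280,140,360,215,8)
```

```text
(no output)
```

View pics/w1a.png

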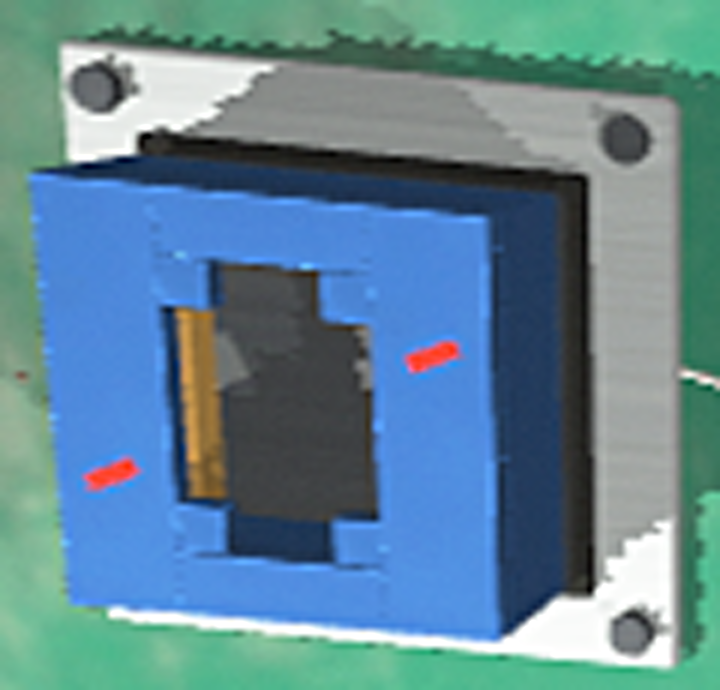

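View pics/w1b.png

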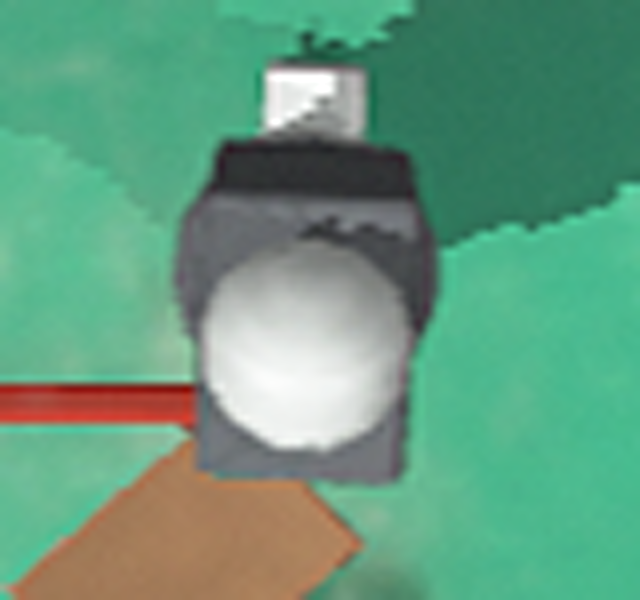

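Run:
```python
from h import *
import pickle
c=pickle.load(open('w1.pkl','rb'));ct,cs=get_calibration("top"),get_calibration("scene")
a=lambda x,y:((x+.5)/6+85-.5,(y+.5)/6+105-.5)
b=lambda x,y:((x+.5)/8+280-.5,(y+.5)/8+140-.5)
f=lambda x,y:(240+x/5-.4,180+y/5-.4)
g=lambda x,y:(270+x/6-.4,165+y/6-.4)
print("dome3",tri([ray(ct,f(515,264)),ray(cs,g(565,254)),ray(c,b(306,347))]), tri([ray(ct,f(515,264)),ray(c,b(306,347))]))
C=np.array([plane(c,a(*p),.0465) for p in [(33,175),(490,218),(500,638),(70,605)]])
print("corners",C,C.mean(0)); e=(C[0]+C[1]-C[2]-C[3]);print("yaw x",np.degrees(np.arctan2(e[1],e[0])));e=(C[0]+C[3]-C[2]-C[1]);print("yaw y",np.degrees(np.arctan2(e[1],e[0])),[np.linalg.norm(C[i]-C[i-1]) for i in range(4)])
S=np.array([plane(c,a(*p),.0465) for p in [(212,262),(320,270),(332,562),(228,556)]]);print("slot",S,S.mean(0));e=(S[0]+S[1]-S[2]-S[3]);print("yaw",np.degrees(np.arctan2(e[1],e[0])),np.linalg.norm(e)/2)
B=np.array([plane(c,b(*p),.074) for p in [(218,195),(412,195),(402,482),(200,470)]]);print("block",B,B.mean(0));e=(B[0]+B[1]-B[2]-B[3]);print("yaw",np.degrees(np.arctan2(e[1],e[0])),np.linalg.norm(e)/2)
L=np.array([plane(c,b(*p),.008) for p in [(266,68),(366,70)]]);print("lugtip",L,L.mean(0));e=L[0]-L[1];print("yaw",np.degrees(np.arctan2(e[1],e[0]))-90)
plan([.525,.055,.25],-17)
```

```text
dome3 (array([ 0.4864, -0.1264,  0.0768]), [np.float64(0.0006511377022144769), np.float64(0.0001531147842339906), np.float64(0.0005652687215699734)]) (array([ 0.4866, -0.1264,  0.0786]), [np.float64(0.000540148525237347), np.float64(0.0005401485252373824)])
corners [[0.5735 0.0878 0.0465]
 [0.5516 0.0155 0.0465]
 [0.4804 0.0377 0.0465]
 [0.5014 0.1103 0.0465]] [0.5267 0.0628 0.0465]
yaw x -17.32102411270964
yaw y 73.50456721042919 [np.float64(0.07550673880329388), np.float64(0.0755912053829737), np.float64(0.07454417795785992), np.float64(0.07562416790498185)]
slot [[0.5539 0.0638 0.0465]
 [0.549  0.0464 0.0465]
 [0.4998 0.0621 0.0465]
 [0.5044 0.0796 0.0465]] [0.5268 0.063  0.0465]
yaw -17.72739890854229 0.05179115567118316
block [[ 0.5056 -0.1201  0.074 ]
 [ 0.501  -0.1426  0.074 ]
 [ 0.4664 -0.1348  0.074 ]
 [ 0.4728 -0.1109  0.074 ]] [ 0.4864 -0.1271  0.074 ]
yaw -14.222934028321587 0.034725121423345696
lugtip [[ 0.5099 -0.1259  0.008 ]
 [ 0.5068 -0.1395  0.008 ]] [ 0.5084 -0.1327  0.008 ]
yaw -12.606435547208164
slide [ 0.0004 -0.3739 -0.0005] turn [-0.      0.      0.0153] q6 goal deg 67.01940047523655
```

```bash
python3 -m crank '[{"turn":[0,0,0.015],"slide":[0,-0.374,0],"fingers":1},{"turn":[0,0,0.015],"slide":[0,-0.374,0],"fingers":1},{"turn":[0,0,0.015],"slide":[0,-0.374,0],"fingers":1},{"turn":[0,0,0.015],"slide":[0,-0.374,0],"fingers":1},{"turn":[0,0,0.015],"slide":[0,-0.374,0],"fingers":1}]';python3 -m crank '[{"turn":[0,0,0],"slide":[0,0,0],"fingers":1},{"turn":[0,0,0],"slide":[0,0,0],"fingers":1},{"turn":[0,0,0],"slide":[0,0,0],"fingers":1}]'; python3 -c "
from h import *
s=get_state();print(s['q'],s['t'])
import pickle
c=get_calibration('wrist');im=grab_frame('wrist');pickle.dump(c,open('w2.pkl','wb'));cv2.imwrite('pics/w2.png',im[:,:,::-1])
print(proj(c,[.5267,.0629,.0465]),proj(c,[.4865,-.1268,.078]))"
```

```text
t: 2.53
eef_pos: [0.5251, 0.0587, 0.2499]
ee_rot: [-3.141, -0.0, -0.293]
force: [-0.1, 0.3, -0.9]
width: 0.0878
t: 2.78
eef_pos: [0.5242, 0.055, 0.2497]
ee_rot: [3.141, 0.0, -0.293]
force: [-0.2, -1.5, -0.2]
width: 0.0878
[ 0.477   0.0995 -0.2752 -0.     -1.1966  0.8008] 2.7833
[310.6956 174.0922] [516.3304 164.35  ]
```

View pics/w2.png

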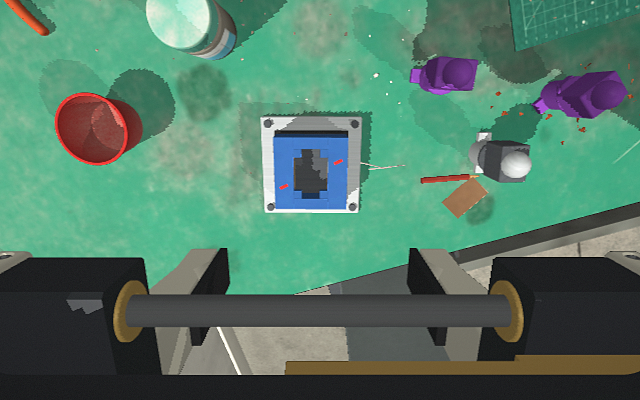

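Run:
```python
from h import *
crop("pics/w2.png","pics/w2a.png",255,110,370,220,6)
crop("pics/w2.png","pics/w2b.png",460,125,540,195,8)
```

```text
(no output)
```

View pics/w2a.png

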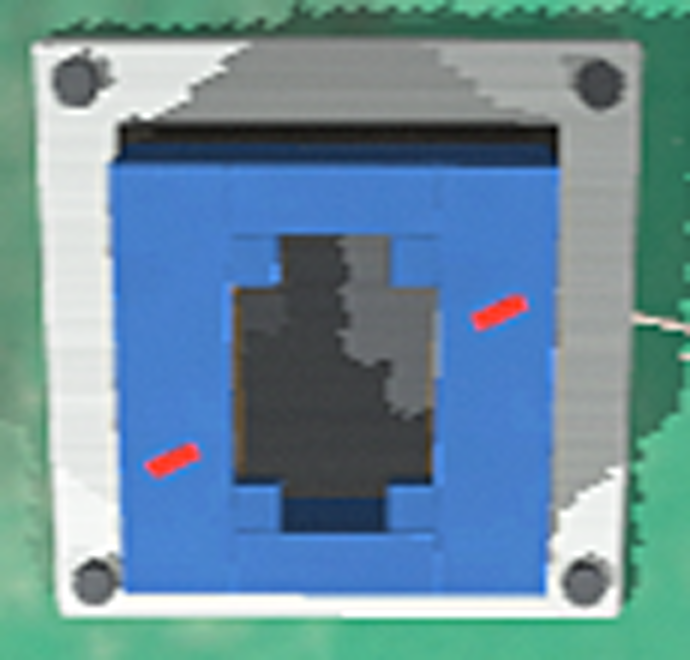

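View pics/w2b.png

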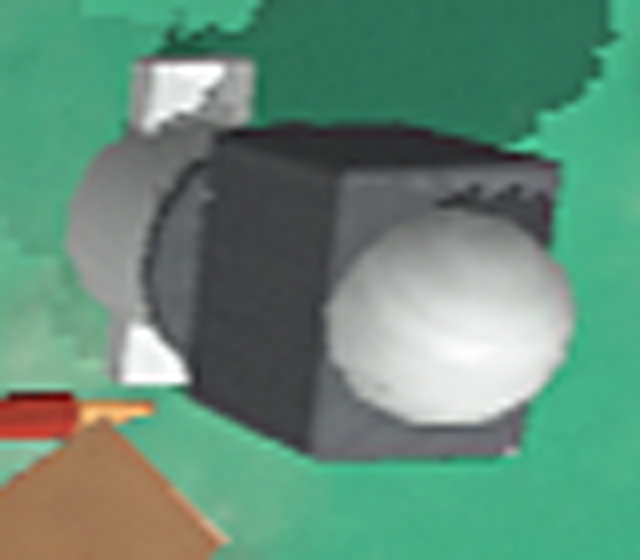

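Run:
```python
from h import *
import pickle
c1=pickle.load(open('w1.pkl','rb'));c2=pickle.load(open('w2.pkl','rb'))
a1=lambda x,y:((x+.5)/6+85-.5,(y+.5)/6+105-.5)
b1=lambda x,y:((x+.5)/8+280-.5,(y+.5)/8+140-.5)
a2=lambda x,y:((x+.5)/6+255-.5,(y+.5)/6+110-.5)
b2=lambda x,y:((x+.5)/8+460-.5,(y+.5)/8+125-.5)
def rep(n,P1,f1,P2,f2):
    Q=[];r=[]
    for p,q in zip(P1,P2):
        x,e=tri([ray(c1,f1(*p)),ray(c2,f2(*q))]);Q.append(x);r.append(e[0])
    Q=np.array(Q);print(n,"\n",Q,"mean",Q.mean(0),"res",np.round(r,4))
    if len(Q)==4:
        e=(Q[0]+Q[1]-Q[2]-Q[3]);print(" yawx",np.degrees(np.arctan2(e[1],e[0])));e=Q[0]+Q[3]-Q[1]-Q[2];print(" yawy",np.degrees(np.arctan2(e[1],e[0]))-90)
rep("dome",[(306,347)],b1,[(450,318)],b2)
rep("block",[(218,195),(412,195),(402,482),(200,470)],b1,[(335,165),(557,165),(520,455),(312,460)],b2)
rep("lugtip top",[(266,68),(366,70)],b1,[(136,60),(252,60)],b2)
rep("corners",[(33,175),(490,218),(500,638),(70,605)],a1,[(112,163),(558,166),(548,596),(124,592)],a2)
rep("slot",[(212,262),(320,270),(332,562),(228,556)],a1,[(278,236),(390,236),(387,532),(282,532)],a2)
for P in ([(112,163),(558,166),(548,596),(124,592)],[(278,236),(390,236),(387,532),(282,532)]):
    Q=np.array([plane(c2,a2(*p),.0465) for p in P]);e=(Q[0]+Q[1]-Q[2]-Q[3]);print("w2 plane",Q.mean(0),np.degrees(np.arctan2(e[1],e[0])))
plan([.4865,-.1268,.16],-14)
```

```text
dome 
 [[ 0.4862 -0.1268  0.077 ]] mean [ 0.4862 -0.1268  0.077 ] res [0.0001]
block 
 [[ 0.5053 -0.1199  0.0692]
 [ 0.5005 -0.1425  0.0742]
 [ 0.4659 -0.1347  0.0729]
 [ 0.4723 -0.1107  0.0726]] mean [ 0.486  -0.127   0.0722] res [0.0006 0.0006 0.0002 0.0001]
 yawx -14.095212277817623
 yawy -13.56354861675942
lugtip top 
 [[ 0.5094 -0.1257  0.0018]
 [ 0.5063 -0.1395  0.0061]] mean [ 0.5079 -0.1326  0.004 ] res [0.0004 0.0002]
corners 
 [[0.5738 0.0876 0.0467]
 [0.5516 0.0163 0.0445]
 [0.4799 0.038  0.046 ]
 [0.5018 0.11   0.0467]] mean [0.5268 0.063  0.046 ] res [0.0003 0.0001 0.0004 0.0004]
 yawx -17.060303801333184
 yawy -17.090579671174197
slot 
 [[0.554  0.0649 0.0444]
 [0.5489 0.0466 0.0461]
 [0.4996 0.062  0.0468]
 [0.5044 0.0798 0.0462]] mean [0.5267 0.0634 0.0459] res [0.0002 0.     0.0002 0.0001]
 yawx -17.01131005277838
 yawy -15.334263167128512
w2 plane [0.527  0.063  0.0465] -16.990093938101925
w2 plane [0.5268 0.0633 0.0465] -17.038588810725905
slide [0.0328 0.3691 0.1797] turn [ 0.      0.     -0.0078] q6 goal deg 90.6084082744334
```

```bash
python3 -m crank '[{"turn":[0,0,-0.008],"slide":[0.033,0.369,0.1],"fingers":0.4},{"turn":[0,0,-0.008],"slide":[0.033,0.369,0.1],"fingers":0.4},{"turn":[0,0,-0.008],"slide":[0.033,0.369,0.1],"fingers":0.4},{"turn":[0,0,-0.008],"slide":[0.033,0.369,0.1],"fingers":0.4},{"turn":[0,0,-0.008],"slide":[0.033,0.369,0.1],"fingers":0.4}]';python3 -m crank '[{"turn":[0,0,0],"slide":[0,0,0.1],"fingers":0.4},{"turn":[0,0,0],"slide":[0,0,0.1],"fingers":0.4},{"turn":[0,0,0],"slide":[0,0,0.1],"fingers":0.4}]'; python3 -c "
from h import *
plan([.4863,-.1268,.041],-14)"
```

```text
t: 3.25
eef_pos: [0.4848, -0.1299, 0.1991]
ee_rot: [3.141, 0.001, -0.245]
force: [0.8, 0.4, 0.9]
width: 0.063
t: 3.5
eef_pos: [0.4845, -0.1276, 0.1478]
ee_rot: [3.14, 0.005, -0.245]
force: [0.1, 0.0, 0.7]
width: 0.0613
slide [ 0.0042 -0.0027  0.2135] turn [ 0.0003  0.0008 -0.0001] q6 goal deg 90.61415909616399
```

```bash
python3 -m crank '[{"turn":[0,0,0],"slide":[0.002,-0.002,0.07],"fingers":0.4},{"turn":[0,0,0],"slide":[0.002,-0.002,0.12],"fingers":0.4},{"turn":[0,0,0],"slide":[0.002,-0.002,0.12],"fingers":0.4},{"turn":[0,0,0],"slide":[0.002,-0.002,0.12],"fingers":0.4}]'; python3 -c "
from h import *
plan([.4863,-.1268,.041],-14)"
```

```text
t: 3.83
eef_pos: [0.4886, -0.1254, 0.0908]
ee_rot: [3.141, 0.001, -0.241]
force: [0.3, -0.2, 0.7]
width: 0.0613
slide [-0.0038  0.0037  0.0996] turn [0.0002 0.0001 0.0005] q6 goal deg 90.61415909616399
```

```bash
python3 -m crank '[{"turn":[0,0,0],"slide":[-0.004,0.004,0.05],"fingers":0.4},{"turn":[0,0,0],"slide":[-0.004,0.004,0.099],"fingers":0.4},{"turn":[0,0,0],"slide":[-0.004,0.004,0.099],"fingers":0.4},{"turn":[0,0,0],"slide":[-0.004,0.004,0.099],"fingers":0.4},{"turn":[0,0,0],"slide":[-0.004,0.004,0.099],"fingers":0.4}]'; python3 -c "
from h import *
plan([.4863,-.1268,.041],-14)
cv2.imwrite('pics/w3.png',grab_frame('wrist')[:,:,::-1])"
```

```text
t: 4.25
eef_pos: [0.4877, -0.1268, 0.0427]
ee_rot: [-3.141, -0.003, -0.241]
force: [1.8, -0.4, 0.1]
width: 0.0609
slide [-0.0028  0.0006  0.0035] turn [-0.0001 -0.0005  0.0005] q6 goal deg 90.61415909616399
```

View pics/w3.png

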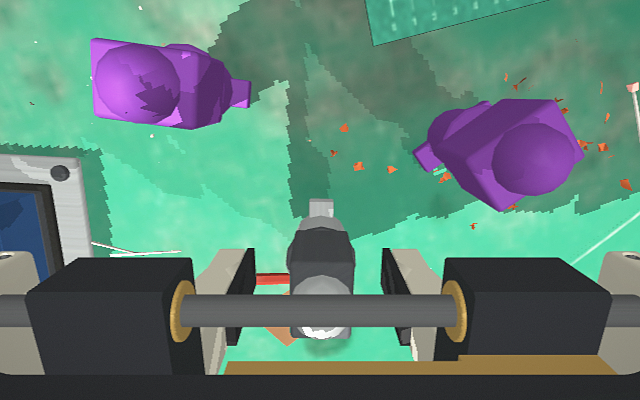

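The wrist view shows the stake at (322,290), centred between the jaws, with both purple look-alikes clear. I'm closing.

```bash
python3 -m crank '[{"turn":[0,0,0],"slide":[-0.0015,0.0005,0],"fingers":0.4},{"turn":[0,0,0],"slide":[-0.0015,0.0005,0],"fingers":-0.6},{"turn":[0,0,0],"slide":[-0.0015,0.0005,0],"fingers":-0.6},{"turn":[0,0,0],"slide":[-0.0015,0.0005,0],"fingers":-0.6},{"turn":[0,0,0],"slide":[-0.0015,0.0005,0],"fingers":-0.6}]' 40;  python3 -m crank '[{"turn":[0,0,0],"slide":[0,0,0],"fingers":-0.6},{"turn":[0,0,0],"slide":[0,0,0],"fingers":-0.6},{"turn":[0,0,0],"slide":[0,0,0],"fingers":-0.6}]' 40; python3 -c "
from h import *
s=get_state();print(s['force'],s['moment'])"
```

```text
t: 4.72
eef_pos: [0.4852, -0.127, 0.0406]
ee_rot: [-3.141, -0.0, -0.242]
force: [-0.0, 0.4, -0.5]
width: 0.0403
t: 4.97
eef_pos: [0.4851, -0.1271, 0.0403]
ee_rot: [3.142, 0.0, -0.242]
force: [-0.3, -0.4, 0.0]
width: 0.026
[-0.2935 -0.3782  0.0269] [-0.0428  0.1855 -0.0661]
```

```bash
python3 -m crank '[{"turn":[0,0,0],"slide":[0,0,-0.05],"fingers":-0.6},{"turn":[0,0,0],"slide":[0,0,-0.1],"fingers":-0.6},{"turn":[0,0,0],"slide":[0,0,-0.17],"fingers":-0.6},{"turn":[0,0,0],"slide":[0,0,-0.17],"fingers":-0.6},{"turn":[0,0,0],"slide":[0,0,-0.17],"fingers":-0.6}]' 45; python3 -c "
from h import *
s=get_state();print(s['force'],s['moment'])
plan([.5268,.0632,.125],-17.05)"
```

```text
t: 5.38
eef_pos: [0.4862, -0.1269, 0.127]
ee_rot: [-3.14, -0.004, -0.242]
force: [0.0, 0.4, -3.2]
width: 0.026
[ 0.018   0.4174 -3.1846] [-0.0666  0.2861  0.05  ]
slide [-0.0123 -0.3885  0.0045] turn [-0.0003 -0.0006  0.0089] q6 goal deg 66.10894208123104
```

```bash
python3 -m crank '[{"turn":[0,0,0.0085],"slide":[-0.012,-0.388,0],"fingers":-0.6},{"turn":[0,0,0.0085],"slide":[-0.012,-0.388,0],"fingers":-0.6},{"turn":[0,0,0.0085],"slide":[-0.012,-0.388,0],"fingers":-0.6},{"turn":[0,0,0.0085],"slide":[-0.012,-0.388,0],"fingers":-0.6},{"turn":[0,0,0.0085],"slide":[-0.012,-0.388,0],"fingers":-0.6}]'; python3 -m crank '[{"turn":[0,0,0],"slide":[0,0,0],"fingers":-0.6},{"turn":[0,0,0],"slide":[0,0,0],"fingers":-0.6},{"turn":[0,0,0],"slide":[0,0,0],"fingers":-0.6},{"turn":[0,0,0],"slide":[0,0,0],"fingers":-0.6}]'; python3 -c "
from h import *
import pickle
s=get_state();print(s['force'],s['moment'])
plan([.5268,.0632,.125],-17.05)
for n in ('wrist','scene','top'):
  c=get_calibration(n)
  pickle.dump(c,open(n+'4.pkl','wb'))
  cv2.imwrite('pics/%s4.png'%n,grab_frame(n)[:,:,::-1])
"
```

```text
t: 5.8
eef_pos: [0.5254, 0.0655, 0.1239]
ee_rot: [3.141, 0.001, -0.295]
force: [0.7, -0.5, -3.1]
width: 0.0259
t: 6.13
eef_pos: [0.5249, 0.0617, 0.1244]
ee_rot: [3.14, 0.002, -0.296]
force: [0.2, -0.6, -2.9]
width: 0.0256
[ 0.2109 -0.5807 -2.8836] [-0.1155  0.1617  0.0441]
slide [ 0.0029 -0.0039 -0.0012] turn [0.0002 0.0003 0.0002] q6 goal deg 66.10894208123104
```

View pics/wrist4.png

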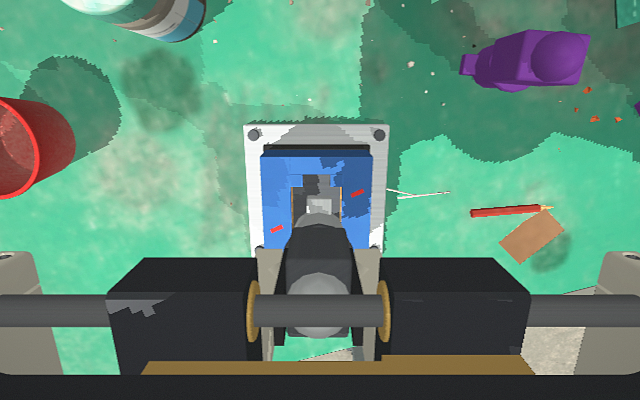

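View pics/scene4.png

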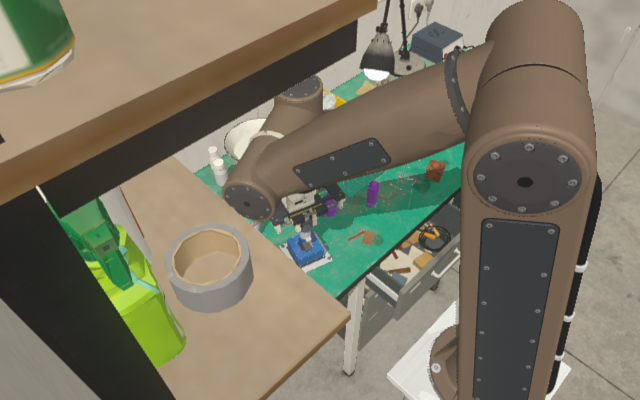

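The wrist view shows the held stake in the jaws, with its far lug at (320,203) and the slot's far end at (318,180). I'll enlarge to find where the stake sits in the tool and check the alignment.

Run:
```python
from h import *
import pickle
crop("pics/wrist4.png","pics/w4a.png",240,140,400,255,5)
crop("pics/scene4.png","pics/s4a.png",270,180,350,270,7)
c=pickle.load(open('wrist4.pkl','rb'))
print("mouth",proj(c,[.5268,.0632,.0465]), [((proj(c,p)-[239.5,139.5])*5).round() for p in ([.5739,.0877,.0465],[.5516,.0155,.0465])])
```

```text
mouth [316.1658 210.91  ] [array([104.,  87.]), array([671.,  89.])]
```

View pics/w4a.png

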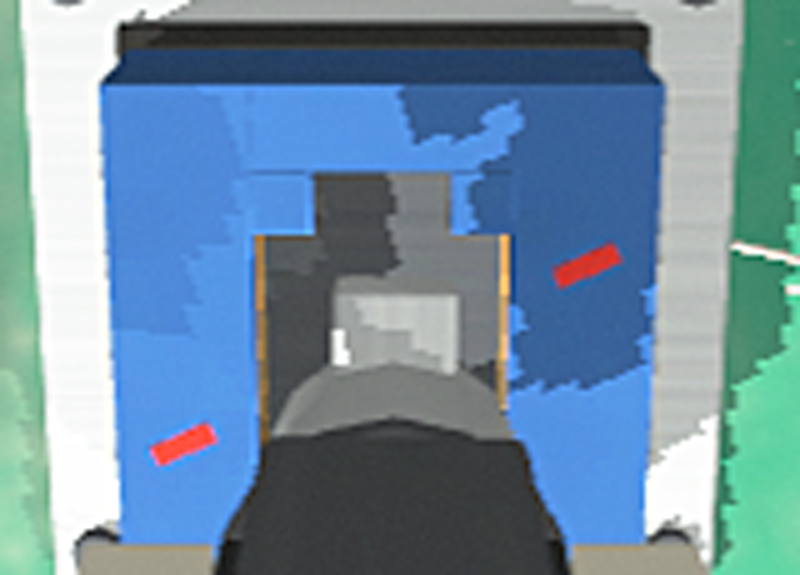

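View pics/s4a.png

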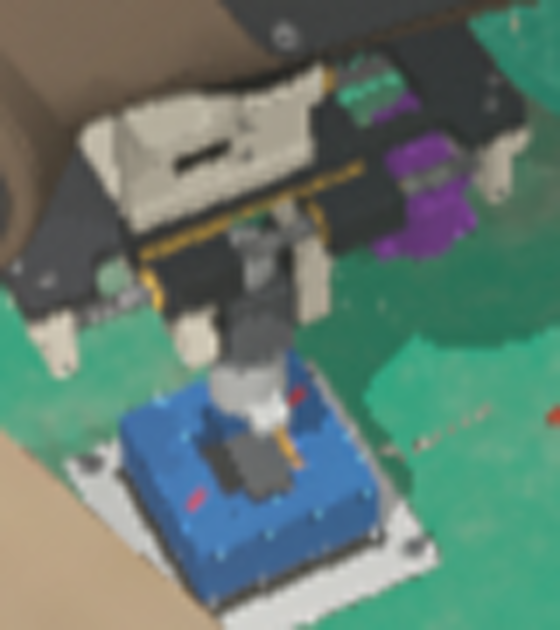

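Run:
```python
from h import *
import pickle
c=pickle.load(open('wrist4.pkl','rb'))
a=lambda x,y:((x+.5)/5+240-.5,(y+.5)/5+140-.5)
s=get_state();p=np.array(s['eef_pos']);R=Ro.from_euler('xyz',s['ee_rot']);print(p,s['ee_rot'])
L=np.array([plane(c,a(*q),p[2]-.0403+.008) for q in [(334,293),(461,293)]]);t=R.inv().apply(L-p)
print("lug corners in tool",t, "width",np.linalg.norm(L[0]-L[1])); 
Q=[plane(c,a(*q),.0465) for q in [(102,85),(663,85)]]
print("blue far corners",Q,"expected .5738 .0877 / .5516 .0158")
S=np.array([plane(c,a(*q),.0465) for q in [(315,172),(450,172)]]);print("slot far end mid",S.mean(0), "expected", np.array([.5268,.0632])+.026*np.array([np.cos(np.radians(17.05)),-np.sin(np.radians(17.05))]))
e=L[0]-L[1];print("lug yaw",np.degrees(np.arctan2(e[1],e[0]))-90);e=S[0]-S[1];print("slot yaw",np.degrees(np.arctan2(e[1],e[0]))-90)
```

```text
[0.5254 0.0617 0.1252] [ 3.1413  0.0004 -0.2968]
lug corners in tool [[ 0.0237 -0.0071  0.0323]
 [ 0.0237  0.007   0.0323]] width 0.014071026518069879
blue far corners [array([0.5741, 0.0878, 0.0465]), array([0.5523, 0.0164, 0.0465])] expected .5738 .0877 / .5516 .0158
slot far end mid [0.5519 0.0555 0.0465] expected [0.5517 0.0556]
lug yaw -16.976952378040664
slot yaw -16.971607457087984
```

```bash
python3 -m crank '[{"turn":[0,0,0],"slide":[0,-0.0035,0.035],"fingers":-0.6},{"turn":[0,0,0],"slide":[0,-0.0035,0.07],"fingers":-0.6},{"turn":[0,0,0],"slide":[0,-0.0035,0.07],"fingers":-0.6},{"turn":[0,0,0],"slide":[0,-0.0035,0.07],"fingers":-0.6},{"turn":[0,0,0],"slide":[0,-0.0035,0.07],"fingers":-0.6}]'; python3 -c "
from h import *
s=get_state();print(s['force'],s['moment'])
plan([.5261,.0634,.088],-17.05)"
```

```text
t: 6.7
eef_pos: [0.5267, 0.0641, 0.0912]
ee_rot: [-3.141, -0.001, -0.296]
force: [1.2, 0.8, -2.0]
width: 0.026
[ 1.23    0.7714 -1.9659] [-0.0374  0.0522  0.0319]
slide [-0.0008  0.0018  0.0063] turn [-0.     -0.0001  0.0003] q6 goal deg 66.07845567215159
```

```bash
python3 -m crank '[{"turn":[0,0,0],"slide":[0,0,0],"fingers":-0.6},{"turn":[0,0,0],"slide":[0,0,0],"fingers":-0.6},{"turn":[0,0,0],"slide":[0,0,0],"fingers":-0.6}]';  python3 -c "
from h import *
plan([.5261,.0634,.088],-17.05)"; python3 -m crank '[{"turn":[0,0,0],"slide":[0,0,0],"fingers":-0.6}]';  python3 -c "
from h import *
plan([.5261,.0634,.088],-17.05)"
```

```text
t: 6.95
eef_pos: [0.5267, 0.0646, 0.0911]
ee_rot: [-3.141, -0.001, -0.295]
force: [0.3, -0.2, -2.0]
width: 0.0255
slide [-0.0004  0.0025  0.0062] turn [-0.0001 -0.0001  0.0004] q6 goal deg 66.07845567215159
t: 7.03
eef_pos: [0.5265, 0.0645, 0.0909]
ee_rot: [-3.141, -0.001, -0.295]
force: [0.3, -0.5, -2.3]
width: 0.0255
slide [-0.0001  0.0024  0.0058] turn [-0.0001 -0.0001  0.0004] q6 goal deg 66.07845567215159
```

```bash
python3 -m crank '[{"turn":[0,0,0],"slide":[0,0.0022,0],"fingers":-0.6},{"turn":[0,0,0],"slide":[0,0.0022,0.005],"fingers":-0.6},{"turn":[0,0,0],"slide":[0,0.0022,0.012],"fingers":-0.6},{"turn":[0,0,0],"slide":[0,0.0022,0.02],"fingers":-0.6},{"turn":[0,0,0],"slide":[0,0.0022,0.028],"fingers":-0.6}]';  python3 -m crank '[{"turn":[0,0,0],"slide":[0,0,0],"fingers":-0.6},{"turn":[0,0,0],"slide":[0,0,0],"fingers":-0.6}]';  python3 -c "
from h import *
s=get_state();print(s['force'],s['moment'])
plan([.5261,.0634,.0563],-17.05)
import pickle
pickle.dump(get_calibration('wrist'),open('w5.pkl','wb'));cv2.imwrite('pics/w5.png',grab_frame('wrist')[:,:,::-1])
crop('pics/w5.png','pics/w5a.png',240,140,400,255,5)"
```

```text
t: 7.45
eef_pos: [0.5258, 0.0633, 0.0758]
ee_rot: [3.141, 0.0, -0.295]
force: [0.3, -0.3, -2.8]
width: 0.0259
t: 7.62
eef_pos: [0.5257, 0.0633, 0.0759]
ee_rot: [3.141, 0.001, -0.295]
force: [-0.3, -0.7, -2.1]
width: 0.0257
[-0.2506 -0.6793 -2.1247] [-0.0329  0.123  -0.0121]
slide [ 0.0007 -0.0005  0.0391] turn [0.0001 0.0001 0.0004] q6 goal deg 66.07845567215159
```

View pics/w5a.png

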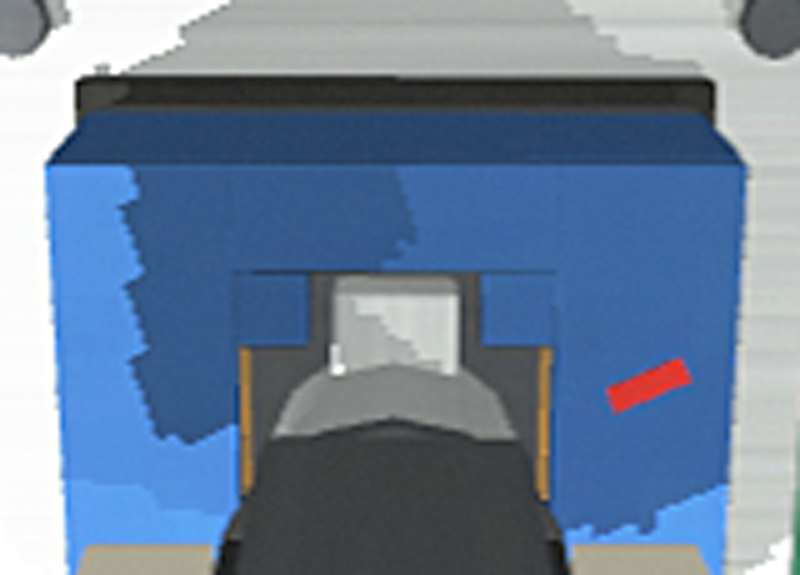

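The lug (332–462) is centred in the slot (308–482) with no contact force, so I'm lowering.

```bash
python3 -m crank '[{"turn":[0,0,0],"slide":[0.0005,0,0.008],"fingers":-0.6},{"turn":[0,0,0],"slide":[0.0005,0,0.016],"fingers":-0.6},{"turn":[0,0,0],"slide":[0.0005,0,0.024],"fingers":-0.6},{"turn":[0,0,0],"slide":[0.0005,0,0.032],"fingers":-0.6},{"turn":[0,0,0],"slide":[0.0005,0,0.032],"fingers":-0.6}]';  python3 -m crank '[{"turn":[0,0,0],"slide":[0,0,0.002],"fingers":-0.6},{"turn":[0,0,0],"slide":[0,0,0.002],"fingers":-0.6}]'; python3 -m crank '[{"turn":[0,0,0],"slide":[0,0,0.002],"fingers":-0.6},{"turn":[0,0,0],"slide":[0,0,0.002],"fingers":-0.6}]'
```

```text
t: 8.08
eef_pos: [0.5255, 0.063, 0.0593]
ee_rot: [3.141, 0.001, -0.296]
force: [-0.4, -0.0, -3.2]
width: 0.0255
t: 8.25
eef_pos: [0.5262, 0.0633, 0.0592]
ee_rot: [3.141, 0.0, -0.295]
force: [0.6, -0.7, -1.8]
width: 0.0257
t: 8.42
eef_pos: [0.5262, 0.0633, 0.0584]
ee_rot: [-3.142, -0.0, -0.295]
force: [0.4, -0.2, -2.1]
width: 0.026
```

```bash
python3 -m crank '[{"turn":[0,0,0],"slide":[0,0,0.002],"fingers":-0.6},{"turn":[0,0,0],"slide":[0,0,0.002],"fingers":-0.6}]';  python3 -m crank '[{"turn":[0,0,0],"slide":[0,0,0.002],"fingers":-0.6},{"turn":[0,0,0],"slide":[0,0,0.002],"fingers":-0.6}]'; python3 -m crank '[{"turn":[0,0,0],"slide":[0,0,0.001],"fingers":-0.6},{"turn":[0,0,0],"slide":[0,0,0.001],"fingers":-0.6}]'
```

```text
t: 8.58
eef_pos: [0.5262, 0.0633, 0.0573]
ee_rot: [-3.142, -0.0, -0.295]
force: [0.5, -0.5, -1.9]
width: 0.0259
t: 8.75
eef_pos: [0.5263, 0.0633, 0.0564]
ee_rot: [-3.142, -0.0, -0.295]
force: [0.2, -0.6, -2.5]
width: 0.0257
t: 8.92
eef_pos: [0.5263, 0.0633, 0.0563]
ee_rot: [-3.141, -0.0, -0.295]
force: [-1.5, -0.6, 3.7]
width: 0.0257
```

```bash
python3 -m crank '[{"turn":[0,0,0.014],"slide":[0,0,0],"fingers":-0.6},{"turn":[0,0,0.028],"slide":[0,0,0],"fingers":-0.6},{"turn":[0,0,0.042],"slide":[0,0,0],"fingers":-0.6},{"turn":[0,0,0.056],"slide":[0,0,0],"fingers":-0.6},{"turn":[0,0,0.07],"slide":[0,0,0],"fingers":-0.6}]';  python3 -c "
from h import *
s=get_state();print(s['force'],s['moment'])"
```

```text
t: 9.33
eef_pos: [0.5266, 0.0635, 0.0563]
ee_rot: [-3.141, -0.0, -0.739]
force: [-0.8, -0.0, 1.2]
width: 0.0258
[-0.7558 -0.0497  1.1928] [0.1612 0.4282 0.0041]
```

```bash
python3 -m crank '[{"turn":[0,0,0.014],"slide":[0,0,0],"fingers":-0.6},{"turn":[0,0,0.028],"slide":[0,0,0],"fingers":-0.6},{"turn":[0,0,0.042],"slide":[0,0,0],"fingers":-0.6},{"turn":[0,0,0.056],"slide":[0,0,0],"fingers":-0.6},{"turn":[0,0,0.07],"slide":[0,0,0],"fingers":-0.6}]';  python3 -c "
from h import *
s=get_state();print(s['force'],s['moment'])";python3 -m crank '[{"turn":[0,0,0.01],"slide":[0,0,0],"fingers":-0.6},{"turn":[0,0,0.015],"slide":[0,0,0],"fingers":-0.6},{"turn":[0,0,0.02],"slide":[0,0,0],"fingers":-0.6}]';  python3 -c "
from h import *
s=get_state();print(s['force'],s['moment'])"
```

```text
t: 9.75
eef_pos: [0.5268, 0.0636, 0.0563]
ee_rot: [-3.14, -0.0, -1.179]
force: [-0.5, 0.2, 0.9]
width: 0.0257
[-0.4606  0.1902  0.9025] [ 0.2375  0.1956 -0.0401]
t: 10.0
eef_pos: [0.5268, 0.0636, 0.0563]
ee_rot: [-3.14, 0.0, -1.302]
force: [0.7, 1.1, 0.9]
width: 0.0259
[0.7269 1.0827 0.8644] [ 0.2212  0.1633 -0.0078]
```

```bash
python3 -m crank '[{"turn":[0,0,0.005],"slide":[0,0,0],"fingers":-0.6},{"turn":[0,0,0.01],"slide":[0,0,0],"fingers":-0.6},{"turn":[0,0,0.01],"slide":[0,0,0],"fingers":-0.6}]';  python3 -c "
from h import *
s=get_state();print(s['ee_rot'],s['force'],s['moment'])";python3 -m crank '[{"turn":[0,0,0.004],"slide":[0,0,0],"fingers":-0.6},{"turn":[0,0,0.007],"slide":[0,0,0],"fingers":-0.6},{"turn":[0,0,0.007],"slide":[0,0,0],"fingers":-0.6}]';  python3 -c "
from h import *
s=get_state();print(s['ee_rot'],s['force'],s['moment'])"
```

```text
t: 10.25
eef_pos: [0.5268, 0.0636, 0.0563]
ee_rot: [-3.14, 0.0, -1.365]
force: [0.7, -0.6, 2.0]
width: 0.0258
[-3.1402  0.0002 -1.3646] [ 0.6553 -0.6117  1.9548] [ 0.2103 -0.0337 -0.0586]
t: 10.5
eef_pos: [0.527, 0.0636, 0.0563]
ee_rot: [-3.14, 0.0, -1.407]
force: [1.3, 0.3, 2.1]
width: 0.0258
[-3.14    0.0002 -1.4074] [1.2827 0.3491 2.0919] [ 0.041  -0.5741  0.0086]
```

```bash
python3 -m crank '[{"turn":[0,0,0.003],"slide":[0,0,0],"fingers":-0.6},{"turn":[0,0,0.003],"slide":[0,0,0],"fingers":-0.6},{"turn":[0,0,0.003],"slide":[0,0,0],"fingers":-0.6}]';  python3 -c "
from h import *
s=get_state();print(s['ee_rot'],s['force'],s['moment'])";python3 -m crank '[{"turn":[0,0,0.003],"slide":[0,0,0],"fingers":-0.6},{"turn":[0,0,0.003],"slide":[0,0,0],"fingers":-0.6},{"turn":[0,0,0.003],"slide":[0,0,0],"fingers":-0.6}]';  python3 -c "
from h import *
s=get_state();print(s['ee_rot'],s['force'],s['moment'])"
```

```text
t: 10.75
eef_pos: [0.5273, 0.0635, 0.0563]
ee_rot: [-3.14, 0.0, -1.426]
force: [5.5, -1.2, 1.2]
width: 0.026
[-3.1396  0.0002 -1.4257] [ 5.5298 -1.2015  1.2479] [-0.393  -1.958   0.0377]
t: 11.0
eef_pos: [0.5275, 0.0635, 0.0563]
ee_rot: [-3.139, 0.0, -1.444]
force: [6.3, -3.0, 0.4]
width: 0.0255
[-3.1393  0.     -1.4442] [ 6.2617 -2.9664  0.4308] [-0.6949 -2.4509  0.3023]
```

At the stop: yaw −1.444 is 1.148 rad from the slot, and the reaction force is rising. I'll ease back a touch, firm up the grip and lift in small steps.

```bash
python3 -m crank '[{"turn":[0,0,-0.005],"slide":[0,0,0],"fingers":-0.6},{"turn":[0,0,-0.005],"slide":[0,0,0],"fingers":-0.6},{"turn":[0,0,-0.005],"slide":[0,0,0],"fingers":-0.6}]' 55;  python3 -c "
from h import *
s=get_state();print(s['ee_rot'],s['force'],s['moment'])";python3 -m crank '[{"turn":[0,0,0],"slide":[0,0,-0.0015],"fingers":-0.6},{"turn":[0,0,0],"slide":[0,0,-0.0015],"fingers":-0.6},{"turn":[0,0,0],"slide":[0,0,-0.0015],"fingers":-0.6}]';  python3 -c "
from h import *
s=get_state();print(s['ee_rot'],s['force'],s['moment'])"
```

```text
t: 11.25
eef_pos: [0.527, 0.0636, 0.0563]
ee_rot: [-3.14, 0.0, -1.414]
force: [5.3, -0.4, 2.3]
width: 0.0255
[-3.1401  0.0002 -1.414 ] [ 5.312  -0.3852  2.3426] [-0.1919 -1.8673  0.2209]
t: 11.5
eef_pos: [0.527, 0.0636, 0.0565]
ee_rot: [-3.14, 0.0, -1.414]
force: [7.2, -1.4, -3.2]
width: 0.0259
[-3.1402  0.0003 -1.4143] [ 7.1601 -1.4402 -3.2335] [-0.1308 -2.8039  0.1315]
```

```bash
python3 -m crank '[{"turn":[0,0,-0.003],"slide":[0,-0.001,0],"fingers":-0.6},{"turn":[0,0,-0.003],"slide":[0,-0.001,0],"fingers":-0.6},{"turn":[0,0,-0.003],"slide":[0,-0.001,0],"fingers":-0.6}]';  python3 -c "
from h import *
s=get_state();print(s['ee_rot'],s['force'],s['moment'])";python3 -m crank '[{"turn":[0,0,0],"slide":[0,0,-0.001],"fingers":-0.6},{"turn":[0,0,0],"slide":[0,0,-0.001],"fingers":-0.6},{"turn":[0,0,0],"slide":[0,0,-0.001],"fingers":-0.6}]';  python3 -c "
from h import *
s=get_state();print(s['ee_rot'],s['force'],s['moment'])"
```

```text
t: 11.75
eef_pos: [0.5267, 0.0636, 0.0564]
ee_rot: [3.142, 0.0, -1.396]
force: [4.8, 0.3, -1.9]
width: 0.0258
[ 3.1416  0.0002 -1.3956] [ 4.7619  0.2927 -1.9319] [ 0.4853 -1.8507  0.0488]
t: 12.0
eef_pos: [0.5267, 0.0635, 0.0568]
ee_rot: [-3.142, 0.0, -1.396]
force: [6.7, 0.3, -3.7]
width: 0.0256
[-3.1416  0.0003 -1.3957] [ 6.6659  0.3281 -3.6733] [ 0.519  -2.0979  0.0814]
```

```bash
python3 -m crank '[{"turn":[0,0,0],"slide":[0,-0.001,0],"fingers":-0.6},{"turn":[0,0,0],"slide":[0,-0.002,0],"fingers":-0.6},{"turn":[0,0,0],"slide":[0,-0.002,0],"fingers":-0.6}]';  python3 -c "
from h import *
s=get_state();print(s['force'],s['moment'])"; python3 -m crank '[{"turn":[0,0,0],"slide":[0,0,0],"fingers":-0.6},{"turn":[0,0,0],"slide":[0,0,0],"fingers":-0.6},{"turn":[0,0,0],"slide":[0,0,0],"fingers":-0.6}]';  python3 -c "
from h import *
s=get_state();print(s['force'],s['moment'])
pickle=__import__('pickle');pickle.dump(get_calibration('wrist'),open('w6.pkl','wb'));cv2.imwrite('pics/w6.png',grab_frame('wrist')[:,:,::-1])"
```

```text
t: 12.25
eef_pos: [0.5269, 0.0634, 0.0567]
ee_rot: [3.14, -0.0, -1.396]
force: [2.1, 1.5, -2.5]
width: 0.0254
[ 2.0507  1.5418 -2.4994] [ 0.7679 -0.6752  0.0474]
t: 12.5
eef_pos: [0.527, 0.0632, 0.0568]
ee_rot: [3.14, -0.0, -1.395]
force: [0.7, 0.8, -2.2]
width: 0.0255
[ 0.6787  0.7728 -2.2055] [ 0.354  -0.3294  0.0343]
```

View pics/w6.png

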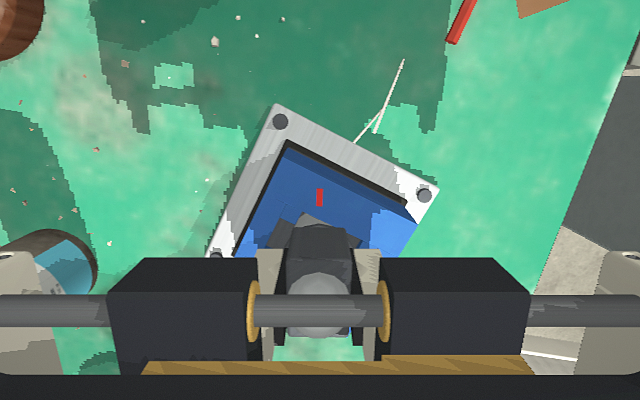

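Side load is gone, Fz ≈ −2.2 N (the stake's weight), and the red tick at (320,197) lines up with the stake's long axis. I'm lifting slowly to find the keeper.

```bash
python3 -m crank '[{"turn":[0,0,0],"slide":[0,0,-0.001],"fingers":-0.6},{"turn":[0,0,0],"slide":[0,0,-0.0015],"fingers":-0.6},{"turn":[0,0,0],"slide":[0,0,-0.0015],"fingers":-0.6}]';python3 -m crank '[{"turn":[0,0,0],"slide":[0,0,-0.001],"fingers":-0.6},{"turn":[0,0,0],"slide":[0,0,-0.0015],"fingers":-0.6},{"turn":[0,0,0],"slide":[0,0,-0.0015],"fingers":-0.6}]'
```

```text
t: 12.8
eef_pos: [0.5271, 0.0632, 0.0578]
ee_rot: [3.141, -0.0, -1.395]
force: [-0.5, 0.2, -2.6]
width: 0.0256
t: 13.05
eef_pos: [0.5276, 0.0635, 0.0587]
ee_rot: [3.141, -0.0, -1.395]
force: [0.8, -0.3, -2.9]
width: 0.0255
```

```bash
python3 -m crank '[{"turn":[0,0,0],"slide":[0,0,-0.001],"fingers":-0.6},{"turn":[0,0,0],"slide":[0,0,-0.001],"fingers":-0.6},{"turn":[0,0,0],"slide":[0,0,-0.001],"fingers":-0.6}]';python3 -m crank '[{"turn":[0,0,0],"slide":[0,0,-0.001],"fingers":-0.6},{"turn":[0,0,0],"slide":[0,0,-0.001],"fingers":-0.6},{"turn":[0,0,0],"slide":[0,0,-0.001],"fingers":-0.6}]'
```

```text
t: 13.3
eef_pos: [0.5277, 0.0635, 0.0592]
ee_rot: [3.142, -0.0, -1.395]
force: [0.1, -1.0, -2.4]
width: 0.0257
t: 13.55
eef_pos: [0.5277, 0.0636, 0.0597]
ee_rot: [-3.142, 0.0, -1.395]
force: [0.8, 0.8, -2.4]
width: 0.0259
```

```bash
python3 -m crank '[{"turn":[0,0,0],"slide":[0,0,-0.001],"fingers":-0.6},{"turn":[0,0,0],"slide":[0,0,-0.001],"fingers":-0.6},{"turn":[0,0,0],"slide":[0,0,-0.001],"fingers":-0.6}]'
```

```text
t: 13.8
eef_pos: [0.5277, 0.0635, 0.0602]
ee_rot: [-3.142, -0.0, -1.395]
force: [0.2, 0.1, -2.6]
width: 0.026
```

```bash
python3 -m crank '[{"turn":[0,0,0],"slide":[0,0,-0.001],"fingers":-0.6},{"turn":[0,0,0],"slide":[0,0,-0.001],"fingers":-0.6},{"turn":[0,0,0],"slide":[0,0,-0.001],"fingers":-0.6}]'
```

```text
t: 14.05
eef_pos: [0.5277, 0.0636, 0.0607]
ee_rot: [-3.142, 0.0, -1.395]
force: [-0.2, -0.1, -2.5]
width: 0.0255
```

```bash
python3 -m crank '[{"turn":[0,0,0],"slide":[0,0,-0.001],"fingers":-0.6},{"turn":[0,0,0],"slide":[0,0,-0.001],"fingers":-0.6},{"turn":[0,0,0],"slide":[0,0,-0.001],"fingers":-0.6}]'
```

```text
t: 14.3
eef_pos: [0.5277, 0.0636, 0.0612]
ee_rot: [-3.141, 0.0, -1.395]
force: [-0.5, -0.4, -3.0]
width: 0.0257
```

```bash
python3 -m crank '[{"turn":[0,0,0],"slide":[0,0,-0.001],"fingers":-0.6},{"turn":[0,0,0],"slide":[0,0,-0.001],"fingers":-0.6},{"turn":[0,0,0],"slide":[0,0,-0.001],"fingers":-0.6}]'
```

```text
t: 14.55
eef_pos: [0.5277, 0.0636, 0.0617]
ee_rot: [-3.142, 0.0, -1.395]
force: [0.5, 0.1, -1.2]
width: 0.0259
```

```bash
python3 -m crank '[{"turn":[0,0,0],"slide":[0,0,-0.001],"fingers":-0.6},{"turn":[0,0,0],"slide":[0,0,-0.001],"fingers":-0.6},{"turn":[0,0,0],"slide":[0,0,-0.001],"fingers":-0.6}]'
```

```text
t: 14.8
eef_pos: [0.5277, 0.0636, 0.0622]
ee_rot: [-3.142, 0.0, -1.395]
force: [-0.7, 0.5, -2.0]
width: 0.0256
```

```bash
python3 -m crank '[{"turn":[0,0,0],"slide":[0,0,-0.001],"fingers":-0.6},{"turn":[0,0,0],"slide":[0,0,-0.001],"fingers":-0.6},{"turn":[0,0,0],"slide":[0,0,-0.001],"fingers":-0.6}]'
```

```text
t: 15.05
eef_pos: [0.5277, 0.0636, 0.0626]
ee_rot: [-3.142, 0.0, -1.395]
force: [-0.2, 0.2, -2.6]
width: 0.0259
```

```bash
python3 -m crank '[{"turn":[0,0,0],"slide":[0,0,-0.001],"fingers":-0.6},{"turn":[0,0,0],"slide":[0,0,-0.001],"fingers":-0.6},{"turn":[0,0,0],"slide":[0,0,-0.001],"fingers":-0.6}]'
```

```text
t: 15.3
eef_pos: [0.5276, 0.0635, 0.0631]
ee_rot: [3.141, 0.0, -1.395]
force: [0.2, 0.1, -4.3]
width: 0.0257
```

```bash
python3 -m crank '[{"turn":[0,0,0],"slide":[0,0,-0.0006],"fingers":-0.6},{"turn":[0,0,0],"slide":[0,0,-0.0006],"fingers":-0.6},{"turn":[0,0,0],"slide":[0,0,-0.0006],"fingers":-0.6}]'
```

```text
t: 15.55
eef_pos: [0.5276, 0.0635, 0.0631]
ee_rot: [3.141, -0.0, -1.395]
force: [1.2, -1.0, -6.9]
width: 0.0258
```

```bash
python3 -m crank '[{"turn":[0,0,0],"slide":[0,0,-0.0006],"fingers":-0.6},{"turn":[0,0,0],"slide":[0,0,-0.0006],"fingers":-0.6},{"turn":[0,0,0],"slide":[0,0,-0.0006],"fingers":-0.6}]'
```

```text
t: 15.8
eef_pos: [0.5276, 0.0635, 0.0635]
ee_rot: [3.141, -0.0, -1.395]
force: [2.8, -0.5, -9.2]
width: 0.0255
```

```bash
python3 -m crank '[{"turn":[0,0,0],"slide":[0,0,-0.0006],"fingers":-0.6},{"turn":[0,0,0],"slide":[0,0,-0.0006],"fingers":-0.6},{"turn":[0,0,0],"slide":[0,0,-0.0006],"fingers":-0.6}]'
```

```text
t: 16.05
eef_pos: [0.5275, 0.0635, 0.0637]
ee_rot: [3.141, 0.0, -1.395]
force: [2.9, -0.8, -13.2]
width: 0.0256
```

```bash
python3 -m crank '[{"turn":[0,0,0],"slide":[0,0,-0.0004],"fingers":-0.6},{"turn":[0,0,0],"slide":[0,0,-0.0004],"fingers":-0.6},{"turn":[0,0,0],"slide":[0,0,-0.0004],"fingers":-0.6}]'
```

```text
t: 16.3
eef_pos: [0.5275, 0.0635, 0.0639]
ee_rot: [3.141, 0.0, -1.395]
force: [3.1, 0.1, -15.8]
width: 0.0258
```

```bash
python3 -m crank '[{"turn":[0,0,0],"slide":[0,0,0.0002],"fingers":-0.6},{"turn":[0,0,0],"slide":[0,0,0.0002],"fingers":-0.6},{"turn":[0,0,0],"slide":[0,0,0.0002],"fingers":-0.6}]'; python3 -m crank '[{"turn":[0,0,0],"slide":[0,0,0],"fingers":-0.6},{"turn":[0,0,0],"slide":[0,0,0],"fingers":-0.6},{"turn":[0,0,0],"slide":[0,0,0],"fingers":-0.6},{"turn":[0,0,0],"slide":[0,0,0],"fingers":-0.6},{"turn":[0,0,0],"slide":[0,0,0],"fingers":-0.6}]'
```

```text
t: 16.55
eef_pos: [0.5275, 0.0635, 0.064]
ee_rot: [3.141, -0.0, -1.395]
force: [3.6, 0.1, -16.4]
width: 0.0258
t: 16.97
eef_pos: [0.5275, 0.0635, 0.064]
ee_rot: [3.141, -0.0, -1.395]
force: [2.4, -0.2, -16.2]
width: 0.0257
```

```bash
python3 -m crank '[{"turn":[0,0,0],"slide":[0,0,0],"fingers":-0.6},{"turn":[0,0,0],"slide":[0,0,0],"fingers":-0.6},{"turn":[0,0,0],"slide":[0,0,0],"fingers":-0.6},{"turn":[0,0,0],"slide":[0,0,0],"fingers":-0.6},{"turn":[0,0,0],"slide":[0,0,0],"fingers":-0.6}]'
```

```text
t: 17.38
eef_pos: [0.5276, 0.0635, 0.0641]
ee_rot: [3.141, -0.0, -1.395]
force: [2.7, 0.2, -17.1]
width: 0.0257
```

```bash
python3 -m crank '[{"turn":[0,0,0],"slide":[0,0,0],"fingers":-0.6},{"turn":[0,0,0],"slide":[0,0,0],"fingers":-0.6},{"turn":[0,0,0],"slide":[0,0,0],"fingers":-0.6},{"turn":[0,0,0],"slide":[0,0,0],"fingers":-0.6},{"turn":[0,0,0],"slide":[0,0,0],"fingers":-0.6}]'
```

```text
t: 17.8
eef_pos: [0.5276, 0.0635, 0.0641]
ee_rot: [3.141, -0.0, -1.395]
force: [2.8, 0.7, -16.8]
width: 0.0257
```

```bash
python3 -m crank '[{"turn":[0,0,0],"slide":[0,0,0.0006],"fingers":-0.6},{"turn":[0,0,0],"slide":[0,0,0.0006],"fingers":-0.6},{"turn":[0,0,0],"slide":[0,0,0.0006],"fingers":-0.6}]'; python3 -m crank '[{"turn":[0,0,0],"slide":[0,0,0],"fingers":-0.6},{"turn":[0,0,0],"slide":[0,0,0],"fingers":-0.6},{"turn":[0,0,0],"slide":[0,0,0],"fingers":-0.6},{"turn":[0,0,0],"slide":[0,0,0],"fingers":-0.6},{"turn":[0,0,0],"slide":[0,0,0],"fingers":-0.6}]'
```

```text
t: 18.05
eef_pos: [0.5276, 0.0635, 0.0639]
ee_rot: [3.141, -0.0, -1.395]
force: [1.3, -0.2, -15.6]
width: 0.0257
t: 18.47
eef_pos: [0.5276, 0.0635, 0.0638]
ee_rot: [3.141, -0.0, -1.395]
force: [1.7, -1.1, -14.1]
width: 0.0261
```

```bash
python3 -m crank '[{"turn":[0,0,0],"slide":[0,0,0],"fingers":-0.6},{"turn":[0,0,0],"slide":[0,0,0],"fingers":-0.6},{"turn":[0,0,0],"slide":[0,0,0],"fingers":-0.6},{"turn":[0,0,0],"slide":[0,0,0],"fingers":-0.6},{"turn":[0,0,0],"slide":[0,0,0],"fingers":-0.6}]'
```

```text
t: 18.88
eef_pos: [0.5276, 0.0635, 0.0638]
ee_rot: [3.141, -0.0, -1.395]
force: [1.1, -0.8, -14.4]
width: 0.0256
```

```bash
python3 -m crank '[{"turn":[0,0,0],"slide":[0,0,0],"fingers":-0.6},{"turn":[0,0,0],"slide":[0,0,0],"fingers":-0.6},{"turn":[0,0,0],"slide":[0,0,0],"fingers":-0.6},{"turn":[0,0,0],"slide":[0,0,0],"fingers":-0.6},{"turn":[0,0,0],"slide":[0,0,0],"fingers":-0.6}]'
```

```text
t: 19.3
eef_pos: [0.5276, 0.0635, 0.0638]
ee_rot: [3.141, -0.0, -1.395]
force: [0.8, -0.6, -14.0]
width: 0.026
```

I held a steady ~12 N pull (Fz −14.1 less ~2.3 weight) for over 1 s. Now lowering.

```bash
python3 -m crank '[{"turn":[0,0,0],"slide":[0,0,0.003],"fingers":-0.6},{"turn":[0,0,0],"slide":[0,0,0.006],"fingers":-0.6},{"turn":[0,0,0],"slide":[0,0,0.009],"fingers":-0.6},{"turn":[0,0,0],"slide":[0,0,0.012],"fingers":-0.6},{"turn":[0,0,0],"slide":[0,0,0.012],"fingers":-0.6}]'; python3 -m crank '[{"turn":[0,0,0],"slide":[0,0,0],"fingers":-0.6},{"turn":[0,0,0],"slide":[0,0,0],"fingers":-0.6},{"turn":[0,0,0],"slide":[0,0,0],"fingers":-0.6}]'
```

```text
t: 19.72
eef_pos: [0.5284, 0.0638, 0.0582]
ee_rot: [-3.14, 0.0, -1.395]
force: [-0.4, -0.1, -3.3]
width: 0.026
t: 19.97
eef_pos: [0.5281, 0.0637, 0.058]
ee_rot: [-3.141, 0.0, -1.395]
force: [0.1, -0.7, -2.5]
width: 0.0257
```

```bash
python3 -m crank '[{"turn":[0,0,0],"slide":[0,0,0.0015],"fingers":-0.6},{"turn":[0,0,0],"slide":[0,0,0.002],"fingers":-0.6},{"turn":[0,0,0],"slide":[0,0,0.002],"fingers":-0.6}]'; python3 -m crank '[{"turn":[0,0,0],"slide":[0,0,0.001],"fingers":-0.6},{"turn":[0,0,0],"slide":[0,0,0.001],"fingers":-0.6},{"turn":[0,0,0],"slide":[0,0,0.001],"fingers":-0.6}]'
```

```text
t: 20.22
eef_pos: [0.5277, 0.0636, 0.0568]
ee_rot: [-3.142, -0.0, -1.395]
force: [0.3, -0.2, -2.4]
width: 0.0255
t: 20.47
eef_pos: [0.5277, 0.0636, 0.0563]
ee_rot: [-3.141, 0.0, -1.395]
force: [0.3, -0.1, -2.3]
width: 0.0256
```

```bash
python3 -m crank '[{"turn":[0,0,0],"slide":[0,0,0.0008],"fingers":-0.6},{"turn":[0,0,0],"slide":[0,0,0.0008],"fingers":-0.6},{"turn":[0,0,0],"slide":[0,0,0.0008],"fingers":-0.6}]'
```

```text
t: 20.72
eef_pos: [0.5278, 0.0635, 0.0563]
ee_rot: [-3.141, -0.0, -1.395]
force: [-1.7, -0.1, 4.2]
width: 0.0253
```

```bash
python3 -m crank '[{"turn":[0,0,0],"slide":[0,0,0],"fingers":0.3},{"turn":[0,0,0],"slide":[0,0,0],"fingers":0.3},{"turn":[0,0,0],"slide":[0,0,0],"fingers":0.3},{"turn":[0,0,0],"slide":[0,0,0],"fingers":0.3},{"turn":[0,0,0],"slide":[0,0,0],"fingers":0.3}]'; python3 -m crank '[{"turn":[0,0,0],"slide":[0,0,0],"fingers":0.3},{"turn":[0,0,0],"slide":[0,0,-0.04],"fingers":0.3},{"turn":[0,0,0],"slide":[0,0,-0.1],"fingers":0.3},{"turn":[0,0,0],"slide":[0,0,-0.18],"fingers":0.3},{"turn":[0,0,0],"slide":[0,0,-0.26],"fingers":0.3}]'; python3 -m crank '[{"turn":[0,0,0],"slide":[0,0,-0.14],"fingers":0.3},{"turn":[0,0,0],"slide":[0,0,-0.14],"fingers":0.3},{"turn":[0,0,0],"slide":[0,0,-0.14],"fingers":0.3},{"turn":[0,0,0],"slide":[0,0,-0.14],"fingers":0.3},{"turn":[0,0,0],"slide":[0,0,-0.14],"fingers":0.3}]'; python3 -c "
from h import *
import pickle
pickle.dump(get_calibration('wrist'),open('w7.pkl','wb'));cv2.imwrite('pics/w7.png',grab_frame('wrist')[:,:,::-1]);cv2.imwrite('pics/scene7.png',grab_frame('scene')[:,:,::-1]);cv2.imwrite('pics/top7.png',grab_frame('top')[:,:,::-1])"
```

```text
t: 21.13
eef_pos: [0.5277, 0.0636, 0.0558]
ee_rot: [-3.142, 0.0, -1.395]
force: [-0.6, 0.4, 0.4]
width: 0.053
t: 21.55
eef_pos: [0.5269, 0.0632, 0.1868]
ee_rot: [3.14, -0.001, -1.395]
force: [1.3, 0.5, -0.2]
width: 0.0569
t: 21.97
eef_pos: [0.5272, 0.0635, 0.2555]
ee_rot: [3.141, 0.0, -1.395]
force: [0.3, 0.0, -1.0]
width: 0.0569
```

View pics/w7.png

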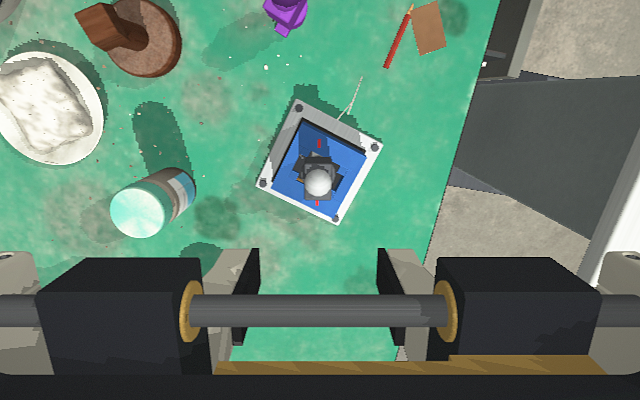

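View pics/top7.png

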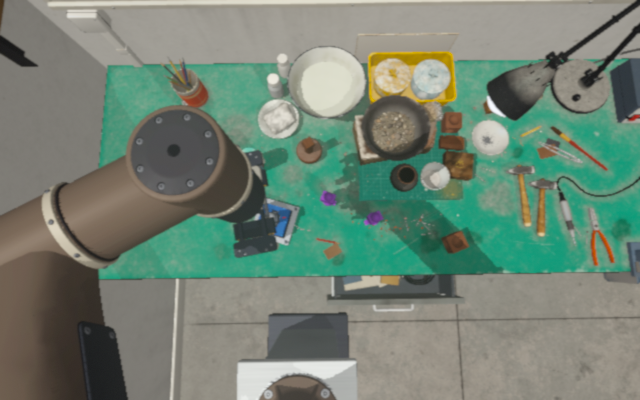

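The wrist view shows the released stake standing in the socket (dome at 318,182) with its block pointing at the red ticks. The bystanders look unmoved. I'll enlarge and measure.

Run:
```python
from h import *
import pickle
crop("pics/w7.png","pics/w7a.png",270,125,370,205,8)
c=pickle.load(open('w7.pkl','rb'))
print("expected dome crop px",((proj(c,[.5268,.0632,.093])-[270,125]+.5)*8).round())
```

```text
expected dome crop px [387. 470.]
```

View pics/w7a.png

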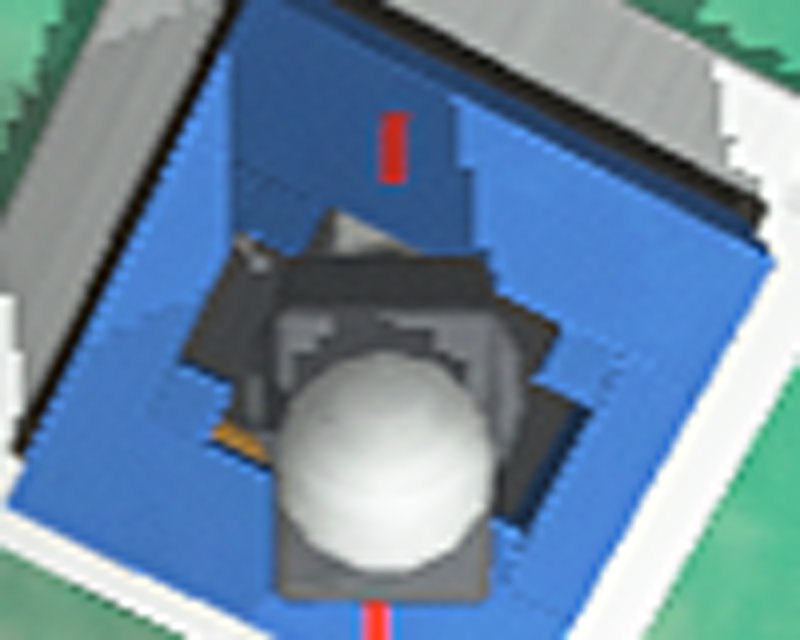

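Run:
```python
from h import *
import pickle
c=pickle.load(open('w7.pkl','rb'))
a=lambda x,y:((x+.5)/8+270-.5,(y+.5)/8+125-.5)
B=np.array([plane(c,a(*p),.09) for p in [(275,312),(490,312),(490,598),(277,598)]]);e=(B[0]+B[1]-B[2]-B[3]);print("block",B.mean(0),np.degrees(np.arctan2(e[1],e[0])),np.linalg.norm(e)/2,"dome",plane(c,a(384,462),.093))
a0=cv2.imread('pics/top0.png').astype(int);a7=cv2.imread('pics/top7.png').astype(int)
print("cube diff",abs(a0-a7)[230:255,440:475].mean())
ctop=plane(c,(140,212),.096);print("bottle cap",ctop)
print(get_state()['t']);job_done()
```

```text
block [0.5273 0.0626 0.09  ] -79.74490544427695 0.034213066386768166 dome [0.5272 0.0624 0.093 ]
cube diff 14.065142857142858
bottle cap [0.6864 0.119  0.096 ]
22.1167
the job is handed in; nothing more can be done
```

The stake is mounted in the blue socket, turned to its stop, tug-tested and released, and I handed the job in at t ≈ 22 s.

- **Seating and turning:** I lowered the stake through the slot until it touched the floor (about 6 N), with the fingertips at 56.3 mm, the height I had worked out for floor contact. I then turned it clockwise about 1.15 rad, until the reaction force rose.
- **Side load:** Turning built up about 7 N of sideways force. I relieved it before tugging by backing off about 3° and shifting slightly.
- **Tug test:** The keeper took hold after about 6.7 mm of lift. The pull drifted up to about 14.5 N, so I eased it to a steady 12 N for over a second. The lift of the socket head was never measured directly; I inferred it from the wrist force.
- **Final checks (wrist camera, before hand-in):**
  - The stake axis is within about 1 mm of the socket axis.
  - The stake is turned about 63° (1.09 rad) from the slot.
  - It looks upright, with the lugs on the red ticks. Foot height was only judged from the dome sitting where expected in the image.
  - The gripper was open, with its fingertips about 0.25 m above the bench, touching nothing.
- **Bystanders:** Nothing came into contact with them. The bottle cap reads about 1 cm from my rough first estimate, which I put down to picking the pixels by eye. The pixel comparison around the cube settled nothing (mean difference 14), probably because the arm's shadow had moved. By eye, both were in the same place in the pictures.

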